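# Rotate the kit lane: oldest out, new in behind

## Task

Take the oldest kit carton from the front (the low end, at the stop) of the sloped lane and set it gently upright in the steel tray. Then put the new carton from the bench into the lane behind the other two, and push the file gently down the lane, without lifting the two that stay, until the front carton rests against the stop and the three stand close behind one another. Leave everything else where it stands.

Things in the scene. Friction and masses are not known exactly. Their poses are not given: they have to be found in the camera images.
- lane: Sloped stock lane fixed on the bench: grey deck about 410 mm long between low aluminium rails, rising at 8 degrees towards its +y (roughly the robot's left). Origin on the bench under its middle; z vertical, x level across. Foot of the stop at y -200, z 30 mm; from there the deck runs uphill along (0, 0.990, 0.139); upper end open. Channel 66 mm wide. Cartons slide only when pushed (about 1 N each).
- lane_stop (a point): The foot of the low stop at the lane's lower (front) end, at the level of the deck, in the middle of the lane. The stop stands 19 mm and the side rails 14 mm above the deck, so cartons are taken out and put in from above. Axes as lane.
- lane_slot1 (a point): Where the centre of a carton lies when it stands on the deck against the stop. Axes as lane.
- lane_slot2 (a point): Centre of the second carton when it stands close behind the first, 84 mm up the slope. Axes as lane.
- lane_slot3 (a point): Centre of the third carton when it stands close behind the second, 168 mm up the slope from slot 1. Axes as lane.
- kit1_mid (a point): The oldest kit: plain brown cardboard kit carton, 84 mm long x 56 mm wide x 78 mm high, about 0.18 kg (0.13 to 0.25), all four alike; front one in the lane, standing on the sloped deck at the stop. Point at its centre, 39 mm above its base; its axes: y along the 84 mm length, x across the 56 mm width, z up through its top.
- kit2_mid (a point): Second kit in the lane: plain brown cardboard kit carton, 84 mm long x 56 mm wide x 78 mm high, about 0.18 kg (0.13 to 0.25), all four alike; stands about 2 mm behind the oldest. Point at its centre, 39 mm above its base; its axes: y along the 84 mm length, x across the 56 mm width, z up through its top.
- kit3_mid (a point): Third kit in the lane: plain brown cardboard kit carton, 84 mm long x 56 mm wide x 78 mm high, about 0.18 kg (0.13 to 0.25), all four alike; stands about 2 mm behind the second. Point at its centre, 39 mm above its base; its axes: y along the 84 mm length, x across the 56 mm width, z up through its top.
- newkit_mid (a point): The new kit: plain brown cardboard kit carton, 84 mm long x 56 mm wide x 78 mm high, about 0.18 kg (0.13 to 0.25), all four alike; stands on the bench to the left, between the robot and the lane, in one of three places in a row with the larger carton and the white freezer box. Point at its centre, 39 mm above its base; its axes: y along the 84 mm length, x across the 56 mm width, z up through its top.
- tray: Shallow open steel tray fixed on the bench at the robot's right, 120 mm (x) x 240 mm (y) x 22 mm high, walls and floor 4 mm. Origin at the centre of its underside. A white jar stands towards its -y end; the half towards its +y is free.
- bottle_mid (a point): White jar with black cap standing in the tray, 56 mm across, 105 mm high; leave it. Point at its centre.
- bigcarton_mid (a point): Bystander: larger, lower cardboard carton, 100 mm (x) x 84 mm (y) x 50 mm high. Point at its centre.
- freezerbox_mid (a point): Bystander: white plastic freezer box, 114 mm (x) x 84 mm (y) x 48 mm high. Point at its centre.
- amber_mid (a point): Bystander: amber bottle, 68 mm across, 150 mm high. Point half-way up.
- dishes_mid (a point): Bystander: stack of five round culture dishes, 90 mm across, 75 mm high. Point half-way up.
- beaker_mid (a point): Bystander: clear beaker, 84 mm across, 100 mm high. Point half-way up.
There are look-alikes about, which are no part of the job. What is shaped like the part that bears newkit_mid but pink or purple is not meant.

How it is judged:
On the way, in this order (a step that is already met when the one before it is completed fails the run):
1. the oldest carton stands upright in the tray (x of kit1_mid in the frame of tray between -0.05 and 0.05 m and y of kit1_mid in the frame of tray between -0.11 and 0.11 m and height (world z) of kit1_mid between 0.037 and 0.049 m and angle between kit1_mid's own z axis and vertical below 0.1 rad and linear speed of kit1 below 0.02 m/s), for 0.2 s.
2. the new carton stands in the lane, behind the others (x of newkit_mid in the frame of lane between -0.01 and 0.01 m and y of newkit_mid in the frame of lane between -0.01 and 0.2 m and contact force between newkit and lane above 0.3 N and angle between newkit_mid's own z axis and vertical below 0.24 rad), for 0.2 s.
At the end, for the whole second after the job is handed in: The oldest carton stands upright on the floor of the tray. In the lane, standing on the deck, the former second carton is at the stop (centre within 10 mm of slot 1), the former third close behind it (within 14 mm of slot 2) and the new one last (within 18 mm of slot 3); all at rest and released (all of step 1 and distance between kit2_mid and lane_slot1 below 0.01 m and distance between kit3_mid and lane_slot2 below 0.014 m and distance between newkit_mid and lane_slot3 below 0.018 m and angle between each of kit2_mid, kit3_mid, newkit_mid's own z axis and vertical below 0.24 rad and linear speed of each of kit2, kit3, newkit below 0.02 m/s); the robot touches nothing.
It fails at once if a bystander is moved more than 30 mm or tipped (distance of any of bottle_mid, bigcarton_mid, freezerbox_mid, amber_mid, dishes_mid, beaker_mid from where it was at the start of the episode above 0.03 m or angle between any of bottle_mid, bigcarton_mid, freezerbox_mid, amber_mid, dishes_mid, beaker_mid's own z axis and vertical above 0.5 rad).
It fails at once if one of the two cartons that stay in the lane is lifted out (raised more than 25 mm) (height (world z) of kit2_mid above 0.1114 m or height (world z) of kit3_mid above 0.1234 m).
It fails at once if the cartons in the lane are rammed together (more than 40 N) (contact force between kit2 and kit3 above 40 N).
It fails at once if the old carton is dropped or slammed into the tray (more than 60 N) (contact force between kit1 and tray above 60 N).
It fails at once if the new carton is dropped or slammed into the lane (more than 60 N) (contact force between newkit and lane above 60 N).
It also fails if it takes over 64 s, if anything falls off the work surface, if the arm or the gripper's body presses on something with over 40 N, if the wrist force passes 120 N, or if a joint passes its speed limit or range.

## Robot

A 6-joint arm with a two-finger parallel gripper is mounted at the origin on the work surface. World frame = base frame: x ahead of the robot, y to its left, z up, the work surface at z = 0. Lengths are in m, angles in rad, forces in N, time in s.
With the tool pointing down it reaches from about 0.3 to 0.775 m from the base axis. Payload 14.6 kg.
Tool frame: the origin (TCP) lies midway between the tips of the shut fingers; the grasp point (between the pads) lies 19 mm behind it (grasp_offset is the distance from the TCP to the grasp point, in m); z points along the fingers, y is the line along which they close (so a half turn about z gives the same grasp; the last joint's range is limited). The gripper opens to 94 mm and grips with 3 to 60 N. Pads are 16 mm wide; open, the fingers measure 119 mm over their backs; the gripper's body (75 mm by 177 mm) begins 78 mm behind the grasp point.
Start: joints at [-1.344, 0.3, 1.521, -0, 1.321, -0.067], TCP at [0.159, -0.526, 0.205] pointing down, gripper open.
Joint ranges: [-3.03, 3.03], [-0.79, 2.21], [0.23, 2.52], [-1.04, 4.18], [0, 3.07], [-2.55, 2.55]. Speed limits (rad/s): [2.22, 2.22, 2.57, 3.14, 3.14, 3.14].

## Interface

Orientations are given as [roll, pitch, yaw] about the fixed x, y, z axes, in that order (R = Rz(yaw) Ry(pitch) Rx(roll)).
In Python, from station import * gives the robot as it stands. The module is installed in compiled form; this text tells all that it offers.
- The arm moves only by the tool send_rows, never from a script. Its argument "rows" is a list of rows, each an object of numbers: "dx", "dy", "dz": the shift along the tool's x, y, z in mm; "roll": the turn about the tool's z in degrees; "jaw": the closure, from -1 (fully open) to 1 (shut). In form: [{"dx": .., "dy": .., "dz": .., "roll": .., "jaw": ..}, ...]. A call has 1 to 12 rows; each row shifts and turns the commanded pose from where the row before left it, along the tool's axes as they then stand; what a row does not reach is not made up. A row lasts 1/12 s, in which the tool goes at most 41.7 mm and 7.16 degrees, less where a joint would pass 70% of its speed; a pose out of reach is approached as far as the arm can. A call is refused whole if a number of a shift passes 41.7 or a number of a turn 7.16, either way. A call with a gripper value outside its range is refused whole. The fingers move at their own pace and stop on an object; "force" is the grip in N (left out, the last holds). Time passes only in rows, so rows that do not move let the fingers close. It gives the time, the measured TCP pose, the force, the opening and the grip force at its end, in the units of the state.
- get_obs(): the state, without advancing time (a new reading comes with each control period).
- camera(name): name is "scene" or "top" or "wrist"; returns a dict with "frame" (480x640x3 uint8, red, green, blue), "z_map" (480x640 float32, m along the optical axis (not along the pixel's ray), 0 where there is no reading), "camera_matrix" (3x3 intrinsics, pixels), "D" ([k1, k2, p1, p2, k3] as OpenCV has them; the pictures are not rectified), "rvec" (rotation vector, rad) and "tvec" (3), from world to camera coordinates, as OpenCV has them. Camera axes: x right, y down, z forward; pixel columns grow to the right and rows downward; lengths in m; the calibration is good to about 2 mm. A picture is of the moment at which its call begins.
- hand_in(): hands the job in; it is judged then, once.
The state is a dict: "time_s": time; "qpos": joint angles; "joint_vel": joint speeds; "tau": joint torques, N m; "ee_pos": TCP position; "eef_rot": TCP orientation; "force": force on the tool from outside, world axes, zero at the start; "moment": the same for the moment, N m; "grip_width": finger opening in m; "grip_force": force on a finger pad.
Only numpy, scipy, OpenCV 4.12 (cv2) and the standard library are available. Lean on these libraries where they do the work, as an engineer would, in place of code of your own. Each camera call takes 0.05 s, during which the arm holds its last target. There are 200 camera calls.

## Working session

There is one attempt and no reset: what is moved stays moved. The work goes in short steps, Python scripts to look and compute and a tool call to move; the robot and the scene stay as the last step left them, time stands still between calls to the robot, and variables do not carry over. Pictures are saved under pics/ and viewed, at most 10 in all, crops included, and the job is handed in when it is done.

Besides the shell and the picture viewer there is one more tool, called after ">>>" by a JSON object that holds its "name" and its "arguments", one argument or row to a line. send_rows: Moves the arm, as the interface text tells. Its arguments: {"type":"object","properties":{"rows":{"type":"array"},"force":{"type":"number"}},"required":["rows"]}

```bash
mkdir -p pics
cat > h.py <<'E'
from station import *
import numpy as np, cv2
def cam(n):
    c=camera(n); c['R']=cv2.Rodrigues(np.array(c['rvec'],float))[0]; c['t']=np.array(c['tvec'],float).ravel(); return c
def cloud(c):
    h,w=c['z_map'].shape
    u,v=np.meshgrid(np.arange(w),np.arange(h))
    p=cv2.undistortPoints(np.stack([u,v],-1).reshape(-1,1,2).astype(np.float64),np.array(c['camera_matrix']),np.array(c['D'])).reshape(-1,2)
    z=c['z_map'].reshape(-1,1).astype(float)
    P=np.hstack([p*z,z]); W=(P-c['t'])@c['R']
    W[z[:,0]==0]=np.nan
    return W.reshape(h,w,3)
def save(n,im): cv2.imwrite('pics/'+n,cv2.cvtColor(im,cv2.COLOR_RGB2BGR))
E
python3 - <<'E'
from h import *
for n in ('top','scene'):
    c=cam(n); save(n+'.png',c['frame']); np.savez('pics/'+n,W=cloud(c),f=c['frame']); print(n,-c['R'].T@c['t'])
print(get_obs())
E
```

```text
top [0.28341738 0.10320102 1.47330877]
scene [1.68294015 0.38219653 1.12773212]
{'time_s': 0.1, 'qpos': array([-1.34360910e+00,  3.00408142e-01,  1.52149478e+00,  1.04315463e-05,
        1.32069592e+00, -6.65976523e-02]), 'joint_vel': array([-0.00067484, -0.00164127, -0.00316147,  0.00183662,  0.00015734,
        0.00161863]), 'tau': array([ 8.96383808e-04, -5.32643294e+01, -3.53282940e+01,  7.09441770e-02,
        2.34464795e-02, -5.69224403e-05]), 'ee_pos': array([ 0.15921771, -0.52621549,  0.20495737]), 'eef_rot': array([-3.14058936e+00, -7.70426608e-05,  2.93782251e-01]), 'force': array([-0.75905409,  0.22183305, -0.13114485]), 'moment': array([ 0.0315171 , -0.02625129, -0.03521722]), 'grip_force': 0.0, 'grip_width': 0.09391830335886871}
```

View pics/top.png

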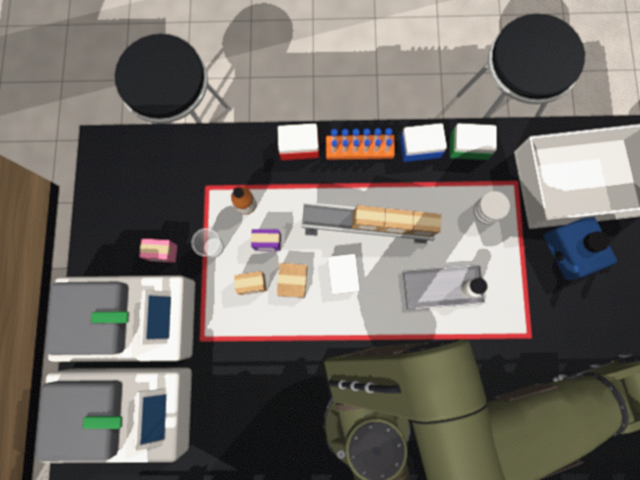

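View pics/scene.png

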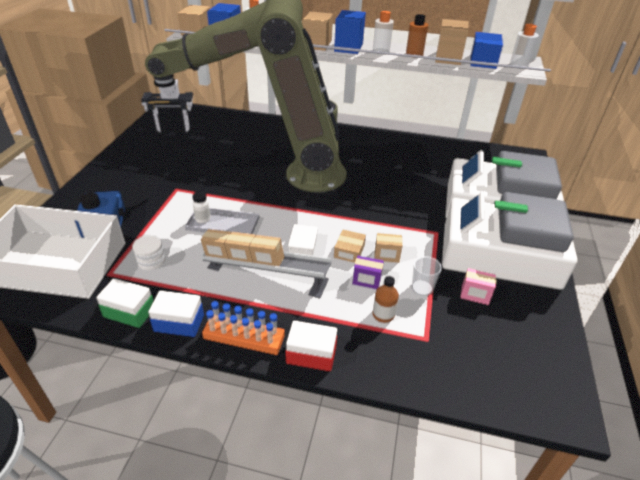

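Top view, candidates for the new kit: brown (249,283), wider and lower brown (292,280, the larger carton), white (343,273, the freezer box), purple (266,239) and pink (157,249), both look-alikes. The small brown one at (249,283) fits. The lane's brown cartons are at (370,217), (397,219) and (425,222). The low end is on the right, so the front carton is (425,222). The tray is at (445,287), with the jar at its right end. I'll confirm with a crop and measure.

```bash
cat > m.py <<'E'
from h import *
import sys
d=np.load('pics/top.npz'); W=d['W']; f=d['f']
def rect(P,name):
    r=cv2.minAreaRect((P[:,:2]*1000).astype(np.float32)); print(name,len(P),np.round(r[0],1),np.round(r[1],1),round(r[2],1),'z',np.round(np.percentile(P[:,2],[5,50,95])*1000,1))
def box(u0,u1,v0,v1,z0,z1):
    P=W[v0:v1,u0:u1].reshape(-1,3); P=P[(P[:,2]>z0)&(P[:,2]<z1)]; return P
rect(box(230,270,267,297,.06,.1),'newkit')
rect(box(274,312,260,302,.035,.07),'big')
rect(box(325,362,250,298,.035,.07),'freezer')
rect(box(250,284,228,253,.06,.1),'purple')
rect(box(400,482,262,312,.002,.035),'tray')
rect(box(460,492,270,300,.085,.13),'jar')
P=box(345,450,195,240,.09,.16); rect(P,'kits')
rect(box(300,354,200,240,.04,.1),'laneupper')
rect(box(225,256,185,215,.03,.2),'amber'); rect(box(190,224,225,262,.03,.2),'beaker'); rect(box(470,512,190,226,.03,.2),'dishes')
cv2.imwrite('pics/crop1.png',cv2.cvtColor(cv2.resize(f[180:320,225:500],None,fx=2.9,fy=2.9,interpolation=cv2.INTER_CUBIC),cv2.COLOR_RGB2BGR))
E
python3 m.py
```

```text
newkit 553 [421.3 348.7] [56.6 85.7] 7.6 z [73.3 79.1 83.8]
big 918 [429.6 221.8] [ 85.5 100.6] 85.0 z [45.6 51.2 55.9]
freezer 1015 [446.9  63. ] [113.7  83.9] 5.6 z [43.8 48.9 54. ]
purple 537 [555.8 301.5] [84.5 57.8] 88.7 z [72.7 79.1 83.5]
tray 2802 [ 409.1 -242.3] [257.9 153.8] 89.3 z [ 2.4  5.7 23.2]
jar 268 [ 401.  -327.5] [48.4 50. ] 35.3 z [ 91.4 108.8 113.8]
kits 1842 [598.8 -98. ] [261.3  58.2] 85.1 z [103.2 124.6 142.4]
laneupper 1301 [616.2 107.6] [159.4  77.7] 84.8 z [67.  79.3 92.6]
amber 505 [677.8 370.9] [64.  67.6] 33.5 z [ 42.2 104.2 153.2]
beaker 455 [541.  476.2] [81.8 82. ] 79.9 z [ 37.6  79.9 103.6]
dishes 802 [ 647.9 -402. ] [89.3 90.9] 0.8 z [43.2 74.1 79.8]
```

View pics/crop1.png

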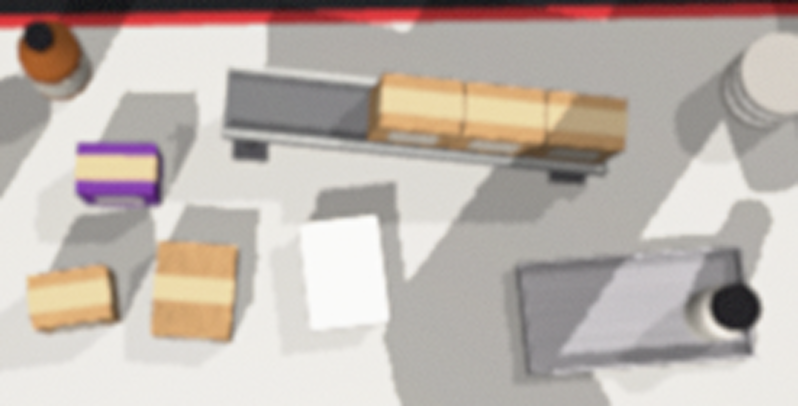

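The crop confirms it: the small brown carton with the light band at the far left is the new kit, the larger plain carton is beside it, and purple is excluded. Next I'll refine the lane and tray poses.

```bash
cat > m2.py <<'E'
from h import *
for nm in ('top','scene'):
    d=np.load('pics/%s.npz'%nm); W=d['W'].reshape(-1,3); W=W[np.isfinite(W[:,0])]
    sel=(abs(W[:,0]-.6)<.06)&(W[:,1]>-.26)&(W[:,1]<.06)&(W[:,2]>.09)&(W[:,2]<.17); P=W[sel]
    for i in range(6):   # plane fit of tops
        A=np.c_[P[:,:2],np.ones(len(P))]; k=np.linalg.lstsq(A,P[:,2],rcond=None)[0]; r=P[:,2]-A@k
        P=P[(r>-.008)] if i<5 else P[abs(r)<.006]
    rr=cv2.minAreaRect((P[:,:2]*1000).astype(np.float32)); print(nm,'tops',len(P),rr,'plane',k)
    print('z at centre',k@[rr[0][0]/1000,rr[0][1]/1000,1])
    # lane rails/deck bits overall
    L=W[(W[:,0]>.5)&(W[:,0]<.7)&(W[:,1]>-.3)&(W[:,1]<.22)&(W[:,2]>.02)&(W[:,2]<.17)]
    rr=cv2.minAreaRect((L[:,:2]*1000).astype(np.float32)); print(nm,'lane all',rr)
    T=W[(abs(W[:,0]-.41)<.1)&(abs(W[:,1]+.24)<.16)&(W[:,2]>.014)&(W[:,2]<.03)]
    hist=lambda a:np.round(np.percentile(a,[1,5,50,95,99])*1000,1)
    print(nm,'traywall',len(T),cv2.minAreaRect((T[:,:2]*1000).astype(np.float32)),hist(T[:,0]),hist(T[:,1]))
    N=W[(abs(W[:,0]-.42)<.06)&(abs(W[:,1]-.35)<.06)&(W[:,2]>.07)&(W[:,2]<.09)]
    print(nm,'new',cv2.minAreaRect((N[:,:2]*1000).astype(np.float32)))
# tray by colour in the top image
d=np.load('pics/top.npz'); f=d['f'][255:320,395:490]; g=cv2.cvtColor(f,cv2.COLOR_RGB2GRAY)
E
python3 m2.py
```

```text
top tops 1532 ((599.150146484375, -101.24909973144531), (254.85743713378906, 57.07781982421875), 85.1015396118164) plane [0.0265505  0.1370437  0.12421866]
z at centre 0.126250845806153
top lane all ((566.8953247070312, -17.080154418945312), (416.7030029296875, 153.52198791503906), 84.8359146118164)
top traywall 357 ((406.27099609375, -247.95477294921875), (120.38346099853516, 241.22238159179688), 3.622304677963257) [341.6 344.3 403.9 469.3 472.1] [-369.5 -367.1 -250.  -128.3 -125.9]
top new ((421.31707763671875, 348.73028564453125), (56.449222564697266, 85.67325592041016), 7.604301452636719)
scene tops 970 ((602.770263671875, -99.64096069335938), (257.0665588378906, 62.891380310058594), 85.49556732177734) plane [-0.03451194  0.1388282   0.16086506]
z at centre 0.12622931270584262
scene lane all ((571.5452270507812, -18.446670532226562), (417.9891662597656, 160.76625061035156), 85.49744415283203)
scene traywall 321 ((407.676025390625, -248.46849060058594), (129.02528381347656, 244.26527404785156), 4.371187686920166) [340.5 343.7 412.1 473.6 476.1] [-367.2 -363.6 -285.5 -128.8 -125.4]
scene new ((426.1961669921875, 348.8087158203125), (65.32567596435547, 84.60086059570312), 6.9183783531188965)
```

>>> {"name": "send_rows", "arguments": {
  "rows": [
    {"roll": -6.84,"jaw": -1},
    {"roll": -6.84,"jaw": -1},
    {"roll": -6.84,"jaw": -1},
    {"roll": -6.84,"jaw": -1},
    {"roll": -6.84,"jaw": -1},
    {"roll": -6.84,"jaw": -1},
    {"roll": -6.84,"jaw": -1},
    {"roll": -6.84,"jaw": -1},
    {"roll": -6.84,"jaw": -1},
    {"roll": -6.84,"jaw": -1}
  ],
  "force": 15
}}

```text
invalid input at $.rows[0]: expected keys dx, dy, dz, roll, jaw
```

```bash
cat > go.py <<'E'
# usage: go.py x y z yawdeg (mm) -> remaining shift in tool axes, roll
from h import *
from scipy.spatial.transform import Rotation as Ro
import sys
o=get_obs(); t=[float(a) for a in sys.argv[1:]]
R=Ro.from_euler('xyz',o['eef_rot']); p=np.array(o['ee_pos'])*1000
e=np.degrees(o['eef_rot'])
print('t',round(o['time_s'],2),'p',p.round(1),'rpy',e.round(1),'w',round(o['grip_width']*1000,1),'F',np.round(o['force'],1))
print('tool shift',R.inv().apply(np.array(t[:3])-p).round(1),'roll',round(-(t[3]-e[2]),1))
E
python3 go.py 592.5 -182.3 205 85.1
```

```text
t 0.1 p [ 159.2 -526.2  205. ] rpy [-179.9   -0.    16.8] w 93.9 F [-0.8  0.2 -0.1]
tool shift [ 5.143e+02 -2.037e+02  2.000e-01] roll -68.3
```

>>> {"name": "send_rows", "arguments": {
  "rows": [
    {"dx": 0,"dy": 0,"dz": 0,"roll": -6.83,"jaw": -1},
    {"dx": 0,"dy": 0,"dz": 0,"roll": -6.83,"jaw": -1},
    {"dx": 0,"dy": 0,"dz": 0,"roll": -6.83,"jaw": -1},
    {"dx": 0,"dy": 0,"dz": 0,"roll": -6.83,"jaw": -1},
    {"dx": 0,"dy": 0,"dz": 0,"roll": -6.83,"jaw": -1},
    {"dx": 0,"dy": 0,"dz": 0,"roll": -6.83,"jaw": -1},
    {"dx": 0,"dy": 0,"dz": 0,"roll": -6.83,"jaw": -1},
    {"dx": 0,"dy": 0,"dz": 0,"roll": -6.83,"jaw": -1},
    {"dx": 0,"dy": 0,"dz": 0,"roll": -6.83,"jaw": -1},
    {"dx": 0,"dy": 0,"dz": 0,"roll": -6.83,"jaw": -1}
  ],
  "force": 15
}}

```text
time_s: 0.93
ee_pos: [0.1592, -0.5263, 0.2051]
eef_rot: [-3.141, -0.001, 1.492]
force: [-0.4, -0.5, 0.1]
grip_width: 0.0936
grip_force: 0.0
```

```bash
python3 go.py 592.5 -182.3 205 85.1
```

```text
t 0.93 p [ 159.2 -526.3  205.1] rpy [-180.    -0.    85.5] w 93.6 F [-0.4 -0.5  0.1]
tool shift [3.771e+02 4.048e+02 3.000e-01] roll 0.4
```

>>> {"name": "send_rows", "arguments": {
  "rows": [
    {"dx": 25,"dy": 27,"dz": 0,"roll": 0.4,"jaw": -1},
    {"dx": 25,"dy": 27,"dz": 0,"roll": 0,"jaw": -1},
    {"dx": 25,"dy": 27,"dz": 0,"roll": 0,"jaw": -1},
    {"dx": 25,"dy": 27,"dz": 0,"roll": 0,"jaw": -1},
    {"dx": 25,"dy": 27,"dz": 0,"roll": 0,"jaw": -1},
    {"dx": 25,"dy": 27,"dz": 0,"roll": 0,"jaw": -1},
    {"dx": 25,"dy": 27,"dz": 0,"roll": 0,"jaw": -1},
    {"dx": 25,"dy": 27,"dz": 0,"roll": 0,"jaw": -1},
    {"dx": 25,"dy": 27,"dz": 0,"roll": 0,"jaw": -1},
    {"dx": 25,"dy": 27,"dz": 0,"roll": 0,"jaw": -1},
    {"dx": 25,"dy": 27,"dz": 0,"roll": 0,"jaw": -1},
    {"dx": 25,"dy": 27,"dz": 0,"roll": 0,"jaw": -1}
  ]
}}

```text
time_s: 1.93
ee_pos: [0.5104, -0.2557, 0.2052]
eef_rot: [-3.141, -0.0, 1.479]
force: [-0.6, -1.2, -0.7]
grip_width: 0.0939
grip_force: 0.0
```

```bash
python3 go.py 592.5 -182.3 180 85.1
```

```text
t 1.93 p [ 510.4 -255.7  205.2] rpy [-180.    -0.    84.7] w 93.9 F [-0.6 -1.2 -0.7]
tool shift [80.6 75.  25.2] roll -0.4
```

>>> {"name": "send_rows", "arguments": {
  "rows": [
    {"dx": 20,"dy": 19,"dz": 6,"roll": -0.4,"jaw": -1},
    {"dx": 20,"dy": 19,"dz": 6,"roll": 0,"jaw": -1},
    {"dx": 20,"dy": 19,"dz": 6,"roll": 0,"jaw": -1},
    {"dx": 19,"dy": 18,"dz": 6,"roll": 0,"jaw": -1},
    {"dx": 0,"dy": 0,"dz": 0,"roll": 0,"jaw": -1},
    {"dx": 0,"dy": 0,"dz": 0,"roll": 0,"jaw": -1}
  ]
}}

```text
time_s: 2.43
ee_pos: [0.591, -0.1841, 0.1804]
eef_rot: [-3.14, -0.0, 1.488]
force: [0.4, 0.5, 0.4]
grip_width: 0.094
grip_force: 0.0
```

```bash
python3 go.py 592.5 -182.3 68.3 85.1
```

```text
t 2.43 p [ 591.  -184.1  180.4] rpy [-179.9   -0.    85.2] w 94.0 F [0.4 0.5 0.4]
tool shift [  1.9   1.5 112.1] roll 0.1
```

>>> {"name": "send_rows", "arguments": {
  "rows": [
    {"dx": 2,"dy": 1.5,"dz": 20,"roll": 0,"jaw": -1},
    {"dx": 0,"dy": 0,"dz": 20,"roll": 0,"jaw": -1},
    {"dx": 0,"dy": 0,"dz": 20,"roll": 0,"jaw": -1},
    {"dx": 0,"dy": 0,"dz": 20,"roll": 0,"jaw": -1},
    {"dx": 0,"dy": 0,"dz": 20,"roll": 0,"jaw": -1},
    {"dx": 0,"dy": 0,"dz": 12,"roll": 0,"jaw": -1},
    {"dx": 0,"dy": 0,"dz": 0,"roll": 0,"jaw": -1},
    {"dx": 0,"dy": 0,"dz": 0,"roll": 0,"jaw": -1}
  ]
}}

```text
time_s: 3.1
ee_pos: [0.5923, -0.1837, 0.0699]
eef_rot: [-3.141, -0.0, 1.485]
force: [0.1, 1.0, -0.0]
grip_width: 0.0938
grip_force: 0.0
```

>>> {"name": "send_rows", "arguments": {
  "rows": [
    {"dx": 0,"dy": 0,"dz": 0,"roll": 0,"jaw": 0.2},
    {"dx": 0,"dy": 0,"dz": 0,"roll": 0,"jaw": 1},
    {"dx": 0,"dy": 0,"dz": 0,"roll": 0,"jaw": 1},
    {"dx": 0,"dy": 0,"dz": 0,"roll": 0,"jaw": 1},
    {"dx": 0,"dy": 0,"dz": 0,"roll": 0,"jaw": 1},
    {"dx": 0,"dy": 0,"dz": 0,"roll": 0,"jaw": 1},
    {"dx": 0,"dy": 0,"dz": 0,"roll": 0,"jaw": 1},
    {"dx": 0,"dy": 0,"dz": 0,"roll": 0,"jaw": 1}
  ],
  "force": 15
}}

```text
time_s: 3.77
ee_pos: [0.5927, -0.1832, 0.0697]
eef_rot: [3.141, 0.0, 1.486]
force: [0.7, -0.7, 0.9]
grip_width: 0.0557
grip_force: 15.0
```

```bash
python3 go.py 592.5 -182.3 68.3 85.1
```

```text
t 3.77 p [ 592.7 -183.2   69.7] rpy [180.    0.   85.1] w 55.7 F [ 0.7 -0.7  0.9]
tool shift [ 0.8 -0.3  1.4] roll 0.0
```

>>> {"name": "send_rows", "arguments": {
  "rows": [
    {"dx": -1.5,"dy": 0,"dz": -10,"roll": 0,"jaw": 1},
    {"dx": -2.2,"dy": 0,"dz": -15,"roll": 0,"jaw": 1},
    {"dx": -2.2,"dy": 0,"dz": -15,"roll": 0,"jaw": 1},
    {"dx": -3,"dy": 0,"dz": -20,"roll": 0,"jaw": 1},
    {"dx": -3,"dy": 0,"dz": -20,"roll": 0,"jaw": 1},
    {"dx": -4,"dy": 0,"dz": -20,"roll": 0,"jaw": 1},
    {"dx": -4,"dy": 0,"dz": -10,"roll": 0,"jaw": 1},
    {"dx": 0,"dy": 0,"dz": 0,"roll": 0,"jaw": 1}
  ]
}}

```text
time_s: 4.43
ee_pos: [0.5914, -0.204, 0.182]
eef_rot: [3.138, 0.001, 1.485]
force: [1.1, -0.4, -2.5]
grip_width: 0.0556
grip_force: 15.0
```

```bash
python3 go.py 403.2 -196 170 93.6
python3 - <<'E'
from h import *
c=cam('scene'); save('s2.png',cv2.resize(c['frame'][130:330,80:400],None,fx=2.4,fy=2.4))
E
```

```text
t 4.43 p [ 591.4 -204.   182. ] rpy [1.798e+02 1.000e-01 8.510e+01] w 55.6 F [ 1.1 -0.4 -2.5]
tool shift [  -8.1 -188.2   11.4] roll -8.5
```

View pics/s2.png

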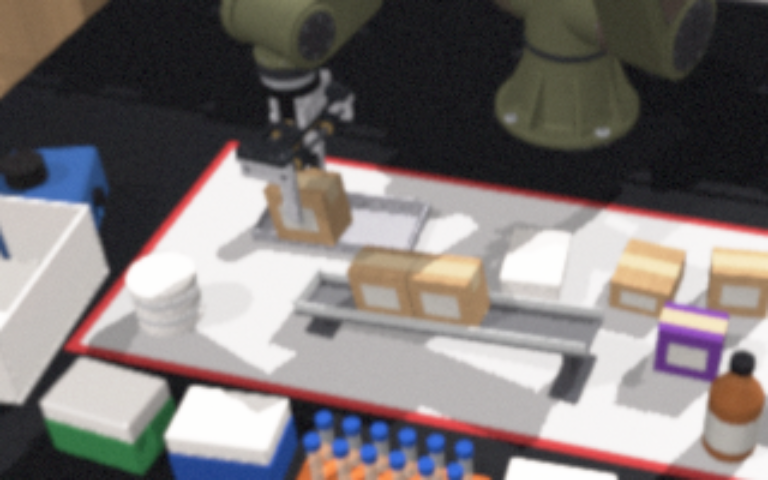

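The crop shows the front carton lifted at (308,210), with two cartons still in the lane at (385,285) and (448,290). Next I'll move it over the tray.

>>> {"name": "send_rows", "arguments": {
  "rows": [
    {"dx": 0,"dy": 0,"dz": 0,"roll": -4.25,"jaw": 1},
    {"dx": 0,"dy": 0,"dz": 0,"roll": -4.25,"jaw": 1},
    {"dx": 0,"dy": 0,"dz": 0,"roll": 0,"jaw": 1}
  ]
}}

```text
time_s: 4.73
ee_pos: [0.5902, -0.2026, 0.1777]
eef_rot: [-3.139, -0.001, 1.638]
force: [-0.3, -0.4, -2.4]
grip_width: 0.056
grip_force: 15.0
```

```bash
python3 go.py 403.2 -196 70 93.6
```

```text
t 4.73 p [ 590.2 -202.6  177.7] rpy [-1.799e+02 -1.000e-01  9.380e+01] w 56.0 F [-0.3 -0.4 -2.4]
tool shift [  19.  -185.9  108.2] roll 0.2
```

>>> {"name": "send_rows", "arguments": {
  "rows": [
    {"dx": 2,"dy": -20,"dz": 0,"roll": 0,"jaw": 1},
    {"dx": 2,"dy": -26,"dz": 0,"roll": 0,"jaw": 1},
    {"dx": 3,"dy": -30,"dz": 0,"roll": 0,"jaw": 1},
    {"dx": 3,"dy": -30,"dz": 0,"roll": 0,"jaw": 1},
    {"dx": 3,"dy": -30,"dz": 8,"roll": 0,"jaw": 1},
    {"dx": 3,"dy": -28,"dz": 20,"roll": 0,"jaw": 1},
    {"dx": 3,"dy": -22,"dz": 25,"roll": 0,"jaw": 1},
    {"dx": 0,"dy": 0,"dz": 25,"roll": 0,"jaw": 1},
    {"dx": 0,"dy": 0,"dz": 20,"roll": 0,"jaw": 1},
    {"dx": 0,"dy": 0,"dz": 10,"roll": 0,"jaw": 1},
    {"dx": 0,"dy": 0,"dz": 0,"roll": 0,"jaw": 1},
    {"dx": 0,"dy": 0,"dz": 0,"roll": 0,"jaw": 1}
  ]
}}

```text
time_s: 5.73
ee_pos: [0.4041, -0.1957, 0.0715]
eef_rot: [-3.141, -0.001, 1.633]
force: [0.1, 0.4, -2.0]
grip_width: 0.0558
grip_force: 15.0
```

```bash
python3 go.py 403.2 -196 37 93.6
```

```text
t 5.73 p [ 404.1 -195.7   71.5] rpy [-180.    -0.    93.6] w 55.8 F [ 0.1  0.4 -2. ]
tool shift [-0.3 -0.9 34.5] roll -0.0
```

>>> {"name": "send_rows", "arguments": {
  "rows": [
    {"dx": 0,"dy": 0,"dz": 10,"roll": 0,"jaw": 1},
    {"dx": 0,"dy": 0,"dz": 10,"roll": 0,"jaw": 1},
    {"dx": 0,"dy": 0,"dz": 4,"roll": 0,"jaw": 1},
    {"dx": 0,"dy": 0,"dz": 2,"roll": 0,"jaw": 1},
    {"dx": 0,"dy": 0,"dz": 2,"roll": 0,"jaw": 1},
    {"dx": 0,"dy": 0,"dz": 1,"roll": 0,"jaw": 1},
    {"dx": 0,"dy": 0,"dz": 1,"roll": 0,"jaw": 1}
  ],
  "force": 10
}}

```text
time_s: 6.32
ee_pos: [0.4041, -0.1956, 0.0421]
eef_rot: [3.142, -0.0, 1.634]
force: [-4.4, 5.8, 12.7]
grip_width: 0.0559
grip_force: 10.0
```

>>> {"name": "send_rows", "arguments": {
  "rows": [
    {"dx": 0,"dy": 0,"dz": 1,"roll": 0,"jaw": 1},
    {"dx": 0,"dy": 0,"dz": 1,"roll": 0,"jaw": 1},
    {"dx": 0,"dy": 0,"dz": 0,"roll": 0,"jaw": 1}
  ],
  "force": 6
}}

```text
time_s: 6.57
ee_pos: [0.4041, -0.1957, 0.0399]
eef_rot: [3.141, -0.0, 1.634]
force: [-2.6, 2.5, 4.3]
grip_width: 0.0561
grip_force: 6.0
```

>>> {"name": "send_rows", "arguments": {
  "rows": [
    {"dx": 0,"dy": 0,"dz": 1.2,"roll": 0,"jaw": 1},
    {"dx": 0,"dy": 0,"dz": 0,"roll": 0,"jaw": 1},
    {"dx": 0,"dy": 0,"dz": 0,"roll": 0,"jaw": 1}
  ],
  "force": 3
}}

```text
time_s: 6.82
ee_pos: [0.4042, -0.1958, 0.0385]
eef_rot: [3.141, 0.0, 1.634]
force: [-1.2, 3.5, 3.9]
grip_width: 0.056
grip_force: 3.0
```

>>> {"name": "send_rows", "arguments": {
  "rows": [
    {"dx": 0,"dy": 0,"dz": 0,"roll": 0,"jaw": -0.7},
    {"dx": 0,"dy": 0,"dz": 0,"roll": 0,"jaw": -0.7},
    {"dx": 0,"dy": 0,"dz": 0,"roll": 0,"jaw": -0.7},
    {"dx": 0,"dy": 0,"dz": 0,"roll": 0,"jaw": -0.7},
    {"dx": 0,"dy": 0,"dz": -5,"roll": 0,"jaw": -0.7},
    {"dx": 0,"dy": 0,"dz": -20,"roll": 0,"jaw": -0.7},
    {"dx": 0,"dy": 0,"dz": -30,"roll": 0,"jaw": -0.7},
    {"dx": 0,"dy": 0,"dz": -30,"roll": 0,"jaw": -0.7},
    {"dx": 0,"dy": 0,"dz": -30,"roll": 0,"jaw": -1},
    {"dx": 0,"dy": 0,"dz": -20,"roll": 0,"jaw": -1},
    {"dx": 0,"dy": 0,"dz": 0,"roll": 0,"jaw": -1}
  ]
}}

```text
time_s: 7.73
ee_pos: [0.4053, -0.1966, 0.1776]
eef_rot: [3.136, 0.004, 1.634]
force: [1.2, 0.0, 0.8]
grip_width: 0.0933
grip_force: 0.0
```

```bash
python3 go.py 421.5 348.7 150 97.5;  python3 - <<'E'
from h import *
c=cam('scene'); W=cloud(c).reshape(-1,3)
P=W[(abs(W[:,0]-.41)<.1)&(abs(W[:,1]+.2)<.1)&(W[:,2]>.06)&(W[:,2]<.1)]
print(np.percentile(P[:,2],[5,50,90,98])); T=P[P[:,2]>.075]; A=np.c_[T[:,:2],np.ones(len(T))]; print(np.linalg.lstsq(A,T[:,2],rcond=None)[0],cv2.minAreaRect((T[:,:2]*1000).astype(np.float32)))
E
```

```text
t 7.73 p [ 405.3 -196.6  177.6] rpy [179.7   0.2  93.6] w 93.3 F [1.2 0.  0.8]
tool shift [543.3  50.5  25.8] roll -3.9
[0.06291923 0.08142927 0.08570513 0.08763095]
[-0.02087883 -0.01681054  0.08798278] ((409.52203369140625, -220.78587341308594), (63.349361419677734, 155.1028594970703), 5.507232666015625)
```

>>> {"name": "send_rows", "arguments": {
  "rows": [
    {"dx": 0,"dy": 0,"dz": 0,"roll": -3.9,"jaw": -1},
    {"dx": 36,"dy": 1,"dz": 0,"roll": 0,"jaw": -1},
    {"dx": 38,"dy": 1,"dz": 0,"roll": 0,"jaw": -1},
    {"dx": 38,"dy": 1,"dz": 0,"roll": 0,"jaw": -1},
    {"dx": 38,"dy": 1,"dz": 0,"roll": 0,"jaw": -1},
    {"dx": 38,"dy": 1,"dz": 0,"roll": 0,"jaw": -1},
    {"dx": 38,"dy": 1,"dz": 0,"roll": 0,"jaw": -1},
    {"dx": 38,"dy": 1,"dz": 0,"roll": 0,"jaw": -1},
    {"dx": 38,"dy": 1,"dz": 0,"roll": 0,"jaw": -1},
    {"dx": 38,"dy": 1,"dz": 0,"roll": 0,"jaw": -1},
    {"dx": 38,"dy": 1,"dz": 0,"roll": 0,"jaw": -1},
    {"dx": 0,"dy": 0,"dz": 0,"roll": 0,"jaw": -1}
  ],
  "force": 15
}}

```text
time_s: 8.78
ee_pos: [0.3628, 0.1848, 0.1724]
eef_rot: [-3.14, -0.001, 1.707]
force: [0.9, -0.2, 1.0]
grip_width: 0.0938
grip_force: 0.0
```

```bash
python3 go.py 421.5 348.7 130 97.5
```

```text
t 8.78 p [362.8 184.8 172.4] rpy [-179.9   -0.    97.8] w 93.8 F [ 0.9 -0.2  1. ]
tool shift [154.4  80.5  42.3] roll 0.3
```

>>> {"name": "send_rows", "arguments": {
  "rows": [
    {"dx": 31,"dy": 16,"dz": 0,"roll": 0.3,"jaw": -1},
    {"dx": 31,"dy": 16,"dz": 0,"roll": 0,"jaw": -1},
    {"dx": 31,"dy": 16,"dz": 8,"roll": 0,"jaw": -1},
    {"dx": 31,"dy": 16,"dz": 15,"roll": 0,"jaw": -1},
    {"dx": 30,"dy": 16,"dz": 20,"roll": 0,"jaw": -1},
    {"dx": 0,"dy": 0,"dz": 0,"roll": 0,"jaw": -1},
    {"dx": 0,"dy": 0,"dz": 0,"roll": 0,"jaw": -1}
  ]
}}

```text
time_s: 9.37
ee_pos: [0.4232, 0.3431, 0.1273]
eef_rot: [-3.137, 0.003, 1.698]
force: [0.6, -0.3, 0.7]
grip_width: 0.0942
grip_force: 0.0
```

```bash
python3 go.py 421.5 348.7 35 97.5
```

```text
t 9.37 p [423.2 343.1 127.3] rpy [-1.797e+02  1.000e-01  9.730e+01] w 94.2 F [ 0.6 -0.3  0.7]
tool shift [ 6.  -0.6 92.3] roll -0.2
```

>>> {"name": "send_rows", "arguments": {
  "rows": [
    {"dx": 6,"dy": -0.6,"dz": 10,"roll": 0,"jaw": -1},
    {"dx": 0,"dy": 0,"dz": 20,"roll": 0,"jaw": -1},
    {"dx": 0,"dy": 0,"dz": 20,"roll": 0,"jaw": -1},
    {"dx": 0,"dy": 0,"dz": 20,"roll": 0,"jaw": -1},
    {"dx": 0,"dy": 0,"dz": 15,"roll": 0,"jaw": -1},
    {"dx": 0,"dy": 0,"dz": 7,"roll": 0,"jaw": -1},
    {"dx": 0,"dy": 0,"dz": 0,"roll": 0,"jaw": -1}
  ]
}}

```text
time_s: 9.95
ee_pos: [0.4223, 0.3481, 0.0375]
eef_rot: [-3.14, 0.001, 1.696]
force: [-0.5, -1.2, -0.1]
grip_width: 0.0939
grip_force: 0.0
```

>>> {"name": "send_rows", "arguments": {
  "rows": [
    {"dx": 0,"dy": 0,"dz": 0,"roll": 0,"jaw": 0.2},
    {"dx": 0,"dy": 0,"dz": 0,"roll": 0,"jaw": 1},
    {"dx": 0,"dy": 0,"dz": 0,"roll": 0,"jaw": 1},
    {"dx": 0,"dy": 0,"dz": 0,"roll": 0,"jaw": 1},
    {"dx": 0,"dy": 0,"dz": 0,"roll": 0,"jaw": 1},
    {"dx": 0,"dy": 0,"dz": 0,"roll": 0,"jaw": 1},
    {"dx": 0,"dy": 0,"dz": 0,"roll": 0,"jaw": 1}
  ],
  "force": 15
}}

```text
time_s: 10.53
ee_pos: [0.4229, 0.3491, 0.0385]
eef_rot: [3.141, -0.0, 1.697]
force: [-0.5, -0.0, 3.1]
grip_width: 0.0561
grip_force: 15.0
```

```bash
python3 go.py 421.5 348.7 35 97.5
```

```text
t 10.53 p [422.9 349.1  38.5] rpy [180.   -0.   97.2] w 56.1 F [-0.5 -0.   3.1]
tool shift [-0.2 -1.5  3.5] roll -0.3
```

>>> {"name": "send_rows", "arguments": {
  "rows": [
    {"dx": 0,"dy": 0,"dz": -10,"roll": 0,"jaw": 1},
    {"dx": 0,"dy": 0,"dz": -25,"roll": 0,"jaw": 1},
    {"dx": 0,"dy": 0,"dz": -30,"roll": 0,"jaw": 1},
    {"dx": 0,"dy": 0,"dz": -30,"roll": 0,"jaw": 1},
    {"dx": 0,"dy": 0,"dz": -30,"roll": 3,"jaw": 1},
    {"dx": 0,"dy": 0,"dz": -25,"roll": 4.5,"jaw": 1},
    {"dx": 0,"dy": 0,"dz": 0,"roll": 4.6,"jaw": 1},
    {"dx": 0,"dy": 0,"dz": 0,"roll": 0,"jaw": 1}
  ]
}}

```text
time_s: 11.2
ee_pos: [0.423, 0.3492, 0.1901]
eef_rot: [3.14, -0.002, 1.482]
force: [-0.2, 0.4, -2.6]
grip_width: 0.0556
grip_force: 15.0
```

```bash
python3 go.py 615.7 88.3 170 85.1
```

```text
t 11.2 p [423.  349.2 190.1] rpy [ 1.799e+02 -1.000e-01  8.490e+01] w 55.6 F [-0.2  0.4 -2.6]
tool shift [-242.9  215.    20.1] roll -0.2
```

>>> {"name": "send_rows", "arguments": {
  "rows": [
    {"dx": -15,"dy": 13,"dz": 0,"roll": 0,"jaw": 1},
    {"dx": -24,"dy": 21.5,"dz": 0,"roll": 0,"jaw": 1},
    {"dx": -27,"dy": 24,"dz": 0,"roll": 0,"jaw": 1},
    {"dx": -27,"dy": 24,"dz": 0,"roll": 0,"jaw": 1},
    {"dx": -27,"dy": 24,"dz": 0,"roll": 0,"jaw": 1},
    {"dx": -27,"dy": 24,"dz": 0,"roll": 0,"jaw": 1},
    {"dx": -27,"dy": 24,"dz": 0,"roll": 0,"jaw": 1},
    {"dx": -27,"dy": 24,"dz": 0,"roll": 0,"jaw": 1},
    {"dx": -24,"dy": 21,"dz": 0,"roll": 0,"jaw": 1},
    {"dx": -17,"dy": 15,"dz": 0,"roll": 0,"jaw": 1},
    {"dx": 0,"dy": 0,"dz": 0,"roll": 0,"jaw": 1},
    {"dx": 0,"dy": 0,"dz": 0,"roll": 0,"jaw": 1}
  ]
}}

```text
time_s: 12.2
ee_pos: [0.6158, 0.0888, 0.187]
eef_rot: [-3.139, 0.0, 1.486]
force: [-0.1, 0.9, -2.3]
grip_width: 0.056
grip_force: 15.0
```

```bash
python3 go.py 615.7 88.3 118 85.1
python3 - <<'E'
from h import *
c=cam('scene'); save('s3.png',cv2.resize(c['frame'][130:330,160:480],None,fx=2.4,fy=2.4))
E
```

```text
t 12.2 p [615.8  88.8 187. ] rpy [-179.9    0.    85.2] w 56.0 F [-0.1  0.9 -2.3]
tool shift [-0.5  0.1 69. ] roll 0.1
```

View pics/s3.png

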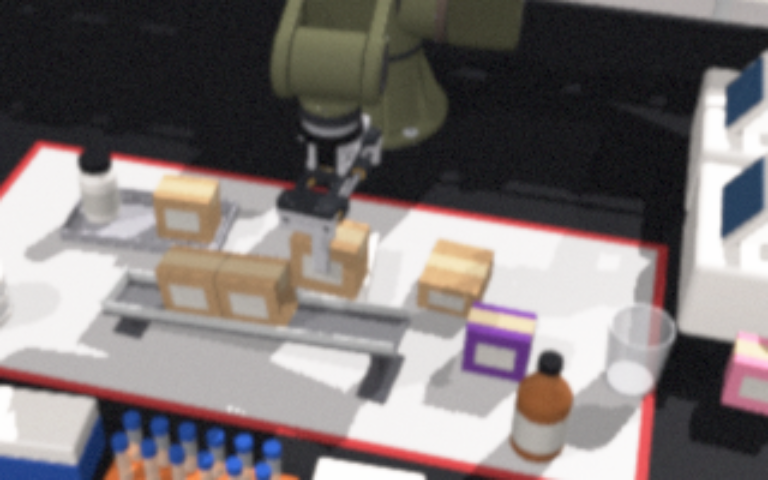

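The crop shows the old carton upright in the tray at (188,210). The new kit is held at (330,258) above the free deck, behind the two in the lane. Now I'll lower it.

>>> {"name": "send_rows", "arguments": {
  "rows": [
    {"dx": 0,"dy": 0,"dz": 15,"roll": 0,"jaw": 1},
    {"dx": 0,"dy": 0,"dz": 20,"roll": 0,"jaw": 1},
    {"dx": 0,"dy": 0,"dz": 18,"roll": 0,"jaw": 1},
    {"dx": 0,"dy": 0,"dz": 8,"roll": 0,"jaw": 1},
    {"dx": 0,"dy": 0,"dz": 3,"roll": 0,"jaw": 1},
    {"dx": 0,"dy": 0,"dz": 2,"roll": 0,"jaw": 1},
    {"dx": 0,"dy": 0,"dz": 0,"roll": 0,"jaw": 1}
  ],
  "force": 10
}}

```text
time_s: 12.83
ee_pos: [0.6161, 0.0901, 0.1229]
eef_rot: [3.141, -0.0, 1.487]
force: [-0.5, -0.5, -2.1]
grip_width: 0.0557
grip_force: 10.0
```

>>> {"name": "send_rows", "arguments": {
  "rows": [
    {"dx": 0,"dy": 0,"dz": 1,"roll": 0,"jaw": 1},
    {"dx": 0,"dy": 0,"dz": 1,"roll": 0,"jaw": 1},
    {"dx": 0,"dy": 0,"dz": 1,"roll": 0,"jaw": 1},
    {"dx": 0,"dy": 0,"dz": 0,"roll": 0,"jaw": 1}
  ],
  "force": 6
}}

```text
time_s: 13.17
ee_pos: [0.616, 0.0897, 0.1193]
eef_rot: [3.141, -0.0, 1.486]
force: [0.3, -0.2, -0.8]
grip_width: 0.0556
grip_force: 6.0
```

Touching at about 119. I'll press on gently so it turns onto the deck.

>>> {"name": "send_rows", "arguments": {
  "rows": [
    {"dx": 0,"dy": 0,"dz": 1,"roll": 0,"jaw": 1},
    {"dx": 0,"dy": 0,"dz": 1,"roll": 0,"jaw": 1},
    {"dx": 0,"dy": 0,"dz": 1,"roll": 0,"jaw": 1},
    {"dx": 0,"dy": 0,"dz": 1,"roll": 0,"jaw": 1},
    {"dx": 0,"dy": 0,"dz": 0,"roll": 0,"jaw": 1}
  ],
  "force": 5
}}

```text
time_s: 13.58
ee_pos: [0.6161, 0.0893, 0.1156]
eef_rot: [3.141, 0.0, 1.486]
force: [-2.5, -4.0, 4.4]
grip_width: 0.056
grip_force: 5.0
```

>>> {"name": "send_rows", "arguments": {
  "rows": [
    {"dx": 0,"dy": 0,"dz": 1,"roll": 0,"jaw": 1},
    {"dx": 0,"dy": 0,"dz": 1,"roll": 0,"jaw": 1},
    {"dx": 0,"dy": 0,"dz": 0,"roll": 0,"jaw": 1}
  ],
  "force": 3
}}

```text
time_s: 13.83
ee_pos: [0.616, 0.0896, 0.1131]
eef_rot: [3.142, 0.0, 1.486]
force: [-1.0, -2.2, 1.9]
grip_width: 0.0562
grip_force: 3.0
```

>>> {"name": "send_rows", "arguments": {
  "rows": [
    {"dx": 0,"dy": 0,"dz": 0,"roll": 0,"jaw": -0.8},
    {"dx": 0,"dy": 0,"dz": 0,"roll": 0,"jaw": -0.8},
    {"dx": 0,"dy": 0,"dz": 0,"roll": 0,"jaw": -0.8},
    {"dx": 0,"dy": 0,"dz": 0,"roll": 0,"jaw": -0.8},
    {"dx": 0,"dy": 0,"dz": -10,"roll": 0,"jaw": -0.8},
    {"dx": 0,"dy": 0,"dz": -25,"roll": 0,"jaw": -0.8},
    {"dx": 0,"dy": 0,"dz": -30,"roll": 0,"jaw": -0.8},
    {"dx": 0,"dy": 0,"dz": -25,"roll": 0,"jaw": -0.5},
    {"dx": 20,"dy": 0,"dz": 0,"roll": 0,"jaw": 1},
    {"dx": 30,"dy": 0,"dz": 0,"roll": 0,"jaw": 1},
    {"dx": 28,"dy": 0,"dz": 0,"roll": 0,"jaw": 1},
    {"dx": 0,"dy": 0,"dz": 0,"roll": 0,"jaw": 1}
  ]
}}

```text
time_s: 14.83
ee_pos: [0.6224, 0.1716, 0.204]
eef_rot: [3.141, -0.001, 1.489]
force: [0.1, 0.3, 0.0]
grip_width: 0.0544
grip_force: 0.0
```

```bash
python3 go.py 622.4 167 109 85.1
cat > kits.py <<'E'
from h import *
c=cam('scene'); W=cloud(c); hsv=cv2.cvtColor(c['frame'],cv2.COLOR_RGB2HSV)
L=np.array([606.6,-17.3]); a=np.radians(4.9)
m=(hsv[...,1]>70)&(hsv[...,0]<30)&np.isfinite(W[...,0]); P=W[m]*1000
x=(P[:,:2]-L)@[np.cos(a),-np.sin(a)]; y=(P[:,:2]-L)@[np.sin(a),np.cos(a)]; z=P[:,2]
s=(y+200)*.9903+(z-30)*.1392; n=-(y+200)*.1392+(z-30)*.9903
k=(abs(x)<50)&(s>-30)&(s<450)&(n>25)&(n<95)
t=k&(n>60); h,e=np.histogram(s[t],np.arange(-10,420,6)); print([(int(b),int(q)) for b,q in zip(e,h) if q>2])
for lo,hi in ((0,86),(86,172),(172,257),(257,400)):
    j=k&(s>lo)&(s<hi)&(n>70)
    if j.sum()>10: print(lo,'n',np.percentile(n[j],[5,50,95]).round(1),'s',np.percentile(s[j],[1,99]).round(1),'x',np.percentile(x[j],[2,98]).round(1),'slope',np.polyfit(s[j],n[j],1)[0].round(3))
save(__import__('sys').argv[1],cv2.resize(c['frame'][130:330,160:480],None,fx=2.4,fy=2.4))
E
python3 kits.py s4.png
```

```text
t 14.83 p [622.4 171.6 204. ] rpy [ 1.80e+02 -1.00e-01  8.53e+01] w 54.4 F [0.1 0.3 0. ]
tool shift [-4.7  0.4 95. ] roll 0.2
[(86, 9), (92, 22), (98, 27), (104, 24), (110, 25), (116, 24), (122, 22), (128, 22), (134, 25), (140, 18), (146, 27), (152, 25), (158, 25), (164, 26), (170, 21), (176, 23), (182, 28), (188, 20), (194, 27), (200, 23), (206, 24), (212, 27), (218, 32), (224, 20), (230, 26), (236, 24), (242, 33), (248, 26), (254, 38), (266, 15), (272, 16), (278, 36), (284, 22), (290, 26), (296, 28), (302, 22), (308, 19), (314, 20), (320, 20), (326, 24), (332, 17), (338, 25), (344, 24), (350, 36)]
86 n [73.  79.  82.8] s [ 91.3 171.5] x [-20.8  32. ] slope 0.015
172 n [72.2 78.9 82.3] s [173.7 255.6] x [-19.6  31.5] slope -0.014
257 n [71.6 78.5 82.1] s [257.6 353.4] x [-22.6  31.5] slope -0.016
```

View pics/s4.png

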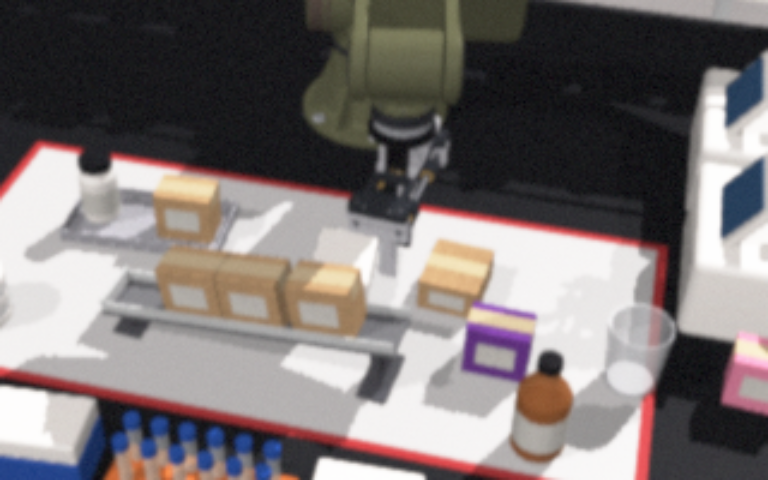

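The crop shows all three standing in the lane at (188,285), (250,290) and (325,298), with the rear face at s≈355 mm. I'll lower the shut fingers behind the new carton.

>>> {"name": "send_rows", "arguments": {
  "rows": [
    {"dx": 0,"dy": 0,"dz": 20,"roll": 0,"jaw": 1},
    {"dx": 0,"dy": 0,"dz": 25,"roll": 0,"jaw": 1},
    {"dx": 0,"dy": 0,"dz": 25,"roll": 0,"jaw": 1},
    {"dx": 0,"dy": 0,"dz": 15,"roll": 0,"jaw": 1},
    {"dx": 0,"dy": 0,"dz": 7,"roll": 0,"jaw": 1},
    {"dx": 0,"dy": 0,"dz": 0,"roll": 0,"jaw": 1},
    {"dx": 0,"dy": 0,"dz": 0,"roll": 0,"jaw": 1}
  ]
}}

```text
time_s: 15.47
ee_pos: [0.623, 0.1671, 0.1124]
eef_rot: [3.141, -0.0, 1.485]
force: [-0.4, 0.5, 0.4]
grip_width: 0.0043
grip_force: 0.0
```

```bash
python3 go.py 611.3 37.4 92 85.1
```

```text
t 15.47 p [623.  167.1 112.4] rpy [179.9  -0.   85.1] w 4.3 F [-0.4  0.5  0.4]
tool shift [-130.2   -0.7   20.3] roll 0.0
```

>>> {"name": "send_rows", "arguments": {
  "rows": [
    {"dx": -4,"dy": 0,"dz": 0.6,"roll": 0,"jaw": 1},
    {"dx": -5,"dy": 0,"dz": 0.7,"roll": 0,"jaw": 1},
    {"dx": -5,"dy": 0,"dz": 0.7,"roll": 0,"jaw": 1},
    {"dx": -5,"dy": 0,"dz": 0.7,"roll": 0,"jaw": 1},
    {"dx": -5,"dy": 0,"dz": 0.7,"roll": 0,"jaw": 1},
    {"dx": -5,"dy": 0,"dz": 0.7,"roll": 0,"jaw": 1},
    {"dx": -5,"dy": 0,"dz": 0.7,"roll": 0,"jaw": 1},
    {"dx": -4,"dy": 0,"dz": 0.6,"roll": 0,"jaw": 1},
    {"dx": -4,"dy": 0,"dz": 0.6,"roll": 0,"jaw": 1},
    {"dx": -4,"dy": 0,"dz": 0.6,"roll": 0,"jaw": 1},
    {"dx": -4,"dy": 0,"dz": 0.6,"roll": 0,"jaw": 1},
    {"dx": -4,"dy": 0,"dz": 0.6,"roll": 0,"jaw": 1}
  ]
}}

```text
time_s: 16.47
ee_pos: [0.6181, 0.1136, 0.1036]
eef_rot: [3.141, -0.0, 1.486]
force: [0.9, 3.2, 2.6]
grip_width: 0.0005
grip_force: 1.9
```

>>> {"name": "send_rows", "arguments": {
  "rows": [
    {"dx": -4,"dy": 0,"dz": 0.6,"roll": 0,"jaw": 1},
    {"dx": -4,"dy": 0,"dz": 0.6,"roll": 0,"jaw": 1},
    {"dx": -4,"dy": 0,"dz": 0.6,"roll": 0,"jaw": 1},
    {"dx": -4,"dy": 0,"dz": 0.6,"roll": 0,"jaw": 1},
    {"dx": -4,"dy": 0,"dz": 0.6,"roll": 0,"jaw": 1},
    {"dx": -4,"dy": 0,"dz": 0.6,"roll": 0,"jaw": 1},
    {"dx": -4,"dy": 0,"dz": 0.6,"roll": 0,"jaw": 1},
    {"dx": -4,"dy": 0,"dz": 0.6,"roll": 0,"jaw": 1},
    {"dx": -4,"dy": 0,"dz": 0.6,"roll": 0,"jaw": 1},
    {"dx": -4,"dy": 0,"dz": 0.6,"roll": 0,"jaw": 1}
  ]
}}

```text
time_s: 17.3
ee_pos: [0.6146, 0.0734, 0.0974]
eef_rot: [-3.142, 0.0, 1.486]
force: [0.4, 3.7, 4.7]
grip_width: 0.0007
grip_force: 2.3
```

```bash
python3 go.py 611.3 37.4 92 85.1; python3 kits.py s5.png
```

```text
t 17.3 p [614.6  73.4  97.4] rpy [-180.     0.    85.1] w 0.7 F [0.4 3.7 4.7]
tool shift [-36.1  -0.2   5.4] roll 0.0
[(38, 14), (44, 21), (50, 22), (56, 25), (62, 27), (68, 19), (74, 28), (80, 21), (86, 27), (92, 23), (98, 25), (104, 28), (110, 21), (116, 25), (122, 22), (128, 20), (134, 28), (140, 22), (146, 24), (152, 21), (158, 25), (164, 24), (170, 26), (176, 21), (182, 24), (188, 25), (194, 23), (200, 27), (206, 21), (212, 26), (218, 26), (224, 20), (230, 14), (236, 16), (242, 9), (248, 6), (254, 9), (260, 7), (266, 5), (272, 6), (278, 5), (284, 6)]
0 n [73.2 79.3 83. ] s [40.1 84.5] x [-22.7  32.7] slope 0.03
86 n [73.1 79.1 83.3] s [ 86.6 171.4] x [-21.4  32.1] slope 0.006
172 n [71.7 78.1 82.3] s [172.4 253.3] x [-20.3  31.5] slope -0.033
```

>>> {"name": "send_rows", "arguments": {
  "rows": [
    {"dx": -4,"dy": 0,"dz": 0.6,"roll": 0,"jaw": 1},
    {"dx": -4,"dy": 0,"dz": 0.6,"roll": 0,"jaw": 1},
    {"dx": -4,"dy": 0,"dz": 0.6,"roll": 0,"jaw": 1},
    {"dx": -4,"dy": 0,"dz": 0.6,"roll": 0,"jaw": 1},
    {"dx": -4,"dy": 0,"dz": 0.6,"roll": 0,"jaw": 1},
    {"dx": -3,"dy": 0,"dz": 0.4,"roll": 0,"jaw": 1},
    {"dx": -3,"dy": 0,"dz": 0.4,"roll": 0,"jaw": 1},
    {"dx": -2,"dy": 0,"dz": 0.3,"roll": 0,"jaw": 1},
    {"dx": -1.5,"dy": 0,"dz": 0.2,"roll": 0,"jaw": 1},
    {"dx": -1.5,"dy": 0,"dz": 0.2,"roll": 0,"jaw": 1}
  ]
}}

```text
time_s: 18.18
ee_pos: [0.612, 0.0427, 0.0929]
eef_rot: [-3.142, -0.0, 1.486]
force: [0.6, 4.4, 3.8]
grip_width: 0.0004
grip_force: 2.1
```

>>> {"name": "send_rows", "arguments": {
  "rows": [
    {"dx": -1,"dy": 0,"dz": 0.1,"roll": 0,"jaw": 1},
    {"dx": -1,"dy": 0,"dz": 0.1,"roll": 0,"jaw": 1},
    {"dx": -1,"dy": 0,"dz": 0.1,"roll": 0,"jaw": 1}
  ]
}}

```text
time_s: 18.43
ee_pos: [0.6117, 0.0398, 0.0925]
eef_rot: [-3.141, 0.0, 1.486]
force: [0.3, 3.4, 3.6]
grip_width: 0.0003
grip_force: 1.8
```

>>> {"name": "send_rows", "arguments": {
  "rows": [
    {"dx": -1,"dy": 0,"dz": 0.1,"roll": 0,"jaw": 1},
    {"dx": -1,"dy": 0,"dz": 0.1,"roll": 0,"jaw": 1}
  ]
}}

```text
time_s: 18.6
ee_pos: [0.6114, 0.0378, 0.0923]
eef_rot: [-3.141, 0.0, 1.486]
force: [0.3, 4.1, 1.5]
grip_width: 0.0006
grip_force: 1.6
```

```bash
python3 go.py 611.3 37.4 92 85.1; python3 kits.py s6.png
```

```text
t 18.6 p [611.4  37.8  92.3] rpy [-180.     0.    85.1] w 0.6 F [0.3 4.1 1.5]
tool shift [-0.4 -0.1  0.3] roll 0.0
[(2, 9), (8, 20), (14, 15), (20, 28), (26, 24), (32, 17), (38, 27), (44, 22), (50, 22), (56, 28), (62, 24), (68, 26), (74, 24), (80, 24), (86, 21), (92, 28), (98, 23), (104, 25), (110, 27), (116, 20), (122, 23), (128, 21), (134, 28), (140, 25), (146, 18), (152, 27), (158, 24), (164, 23), (170, 22), (176, 25), (182, 17), (188, 21), (194, 14), (200, 8), (206, 11), (212, 8), (218, 7), (224, 7), (230, 3), (236, 7), (242, 4), (248, 5)]
0 n [72.  79.  83.8] s [ 7.7 85.4] x [-22.   32.5] slope 0.004
86 n [72.8 78.9 82.2] s [ 87.6 171. ] x [-21.8  32.9] slope -0.011
172 n [71.4 78.  82.5] s [172.8 240.8] x [-17.4  30.9] slope -0.112
```

Front at s≈5 mm, so a few mm remain. I'll continue in 1 mm steps until the force rises.

>>> {"name": "send_rows", "arguments": {
  "rows": [
    {"dx": -1,"dy": 0,"dz": 0.1,"roll": 0,"jaw": 1},
    {"dx": -1,"dy": 0,"dz": 0.1,"roll": 0,"jaw": 1}
  ]
}}

```text
time_s: 18.82
ee_pos: [0.6113, 0.0358, 0.0921]
eef_rot: [-3.141, 0.0, 1.486]
force: [-0.5, 2.3, 1.5]
grip_width: 0.0002
grip_force: 1.3
```

>>> {"name": "send_rows", "arguments": {
  "rows": [
    {"dx": -1,"dy": 0,"dz": 0.1,"roll": 0,"jaw": 1}
  ]
}}

```text
time_s: 18.9
ee_pos: [0.6112, 0.0348, 0.092]
eef_rot: [-3.141, -0.0, 1.486]
force: [0.7, 8.0, -0.1]
grip_width: 0.0006
grip_force: 4.0
```

>>> {"name": "send_rows", "arguments": {
  "rows": [
    {"dx": -1,"dy": 0,"dz": 0.1,"roll": 0,"jaw": 1}
  ]
}}

```text
time_s: 18.98
ee_pos: [0.6113, 0.0347, 0.092]
eef_rot: [-3.142, -0.002, 1.486]
force: [2.0, 12.8, 1.0]
grip_width: 0.0005
grip_force: 6.6
```

>>> {"name": "send_rows", "arguments": {
  "rows": [
    {"dx": -0.7,"dy": 0,"dz": 0.1,"roll": 0,"jaw": 1}
  ]
}}

```text
time_s: 19.07
ee_pos: [0.6114, 0.0346, 0.092]
eef_rot: [3.141, -0.003, 1.486]
force: [1.8, 14.8, 0.8]
grip_width: 0.0004
grip_force: 7.9
```

The force rose and motion stopped, so the file is against the stop. I'll back off and rise.

>>> {"name": "send_rows", "arguments": {
  "rows": [
    {"dx": 3,"dy": 0,"dz": 0,"roll": 0,"jaw": 1},
    {"dx": 10,"dy": 0,"dz": -1,"roll": 0,"jaw": 1},
    {"dx": 20,"dy": 0,"dz": -3,"roll": 0,"jaw": 1},
    {"dx": 10,"dy": 0,"dz": -20,"roll": 0,"jaw": 1},
    {"dx": 0,"dy": 0,"dz": -30,"roll": 0,"jaw": 1},
    {"dx": 0,"dy": 0,"dz": -30,"roll": 0,"jaw": 1},
    {"dx": 0,"dy": 0,"dz": -30,"roll": 0,"jaw": 1},
    {"dx": 20,"dy": -20,"dz": -10,"roll": 0,"jaw": 1},
    {"dx": 30,"dy": -25,"dz": 0,"roll": 0,"jaw": 1},
    {"dx": 0,"dy": 0,"dz": 0,"roll": 0,"jaw": 1},
    {"dx": 0,"dy": 0,"dz": 0,"roll": 0,"jaw": 1}
  ]
}}

```text
time_s: 19.98
ee_pos: [0.5736, 0.131, 0.2164]
eef_rot: [3.141, 0.0, 1.488]
force: [-0.5, -0.6, -0.7]
grip_width: 0.0005
grip_force: 0.0
```

```bash
python3 go.py 611.3 37.4 92 85.1; python3 kits.py s7.png
```

```text
t 19.98 p [573.6 131.  216.4] rpy [180.    0.   85.3] w 0.5 F [-0.5 -0.6 -0.7]
tool shift [-90.1  45.3 124.4] roll 0.2
[(-4, 3), (2, 17), (8, 20), (14, 20), (20, 18), (26, 24), (32, 26), (38, 20), (44, 23), (50, 23), (56, 19), (62, 26), (68, 22), (74, 19), (80, 27), (86, 19), (92, 26), (98, 21), (104, 22), (110, 31), (116, 19), (122, 29), (128, 26), (134, 20), (140, 27), (146, 24), (152, 20), (158, 29), (164, 24), (170, 26), (176, 15), (182, 30), (188, 21), (194, 24), (200, 29), (206, 25), (212, 27), (218, 20), (224, 29), (230, 29), (236, 22), (242, 29), (248, 38)]
0 n [72.4 79.1 82.7] s [ 4.8 85.7] x [-21.2  32.9] slope -0.012
86 n [72.  79.  82.5] s [ 87.5 171.2] x [-20.6  32.4] slope -0.001
172 n [72.1 78.8 82.5] s [172.8 251.5] x [-21.2  30. ] slope -0.019
```

View pics/s7.png

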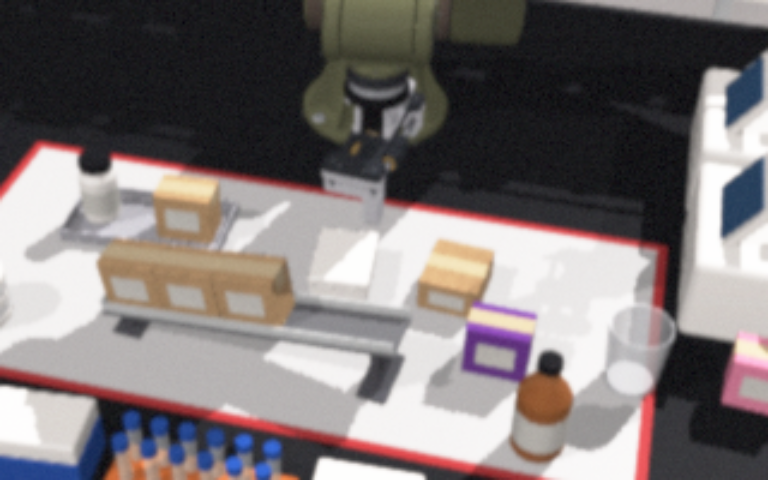

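The crop shows the three cartons close together from the stop, at (127,282), (185,288) and (250,292), spanning s≈1–253 mm. The old carton is upright in the tray and the arm is clear, so I'm handing in.

```bash
python3 -c "
from station import *
print(hand_in())"
```

```text
the job is handed in; nothing more can be done
None
```

I handed the job in: the oldest carton is upright in the tray, and the other two plus the new carton stand close together against the stop with the arm clear, though hand-in returned no verdict.

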